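Gauge a cell spacer disc in the stepped pocket gauge

ROBOT

A 6-joint arm with a two-finger parallel gripper is mounted at the origin on a cart in front of the work surface, level with it; the furniture and walls round the work are solid. World frame = base frame: x ahead of the robot, y to its left, z up, the work surface at z = 0. Lengths are in m, angles in rad, forces in N, time in s.
With the tool pointing down it reaches from about 0.35 to 0.775 m from the base axis. Payload 7.3 kg.
Tool frame: the origin (TCP) lies at the very end of the fingers, on their centre line; the grasp point (between the pads) lies 19 mm behind it; z points along the fingers, x is the direction in which the jaws open and shut, and the axes are right-handed (so a half turn about z gives the same grasp; the last joint's range is limited). The gripper opens to 92 mm and grips with 3 to 60 N. Pads are 19 mm wide; open, the fingers measure 130 mm over their backs; the gripper's body (75 mm by 190 mm) begins 47 mm behind the grasp point.
Start: joints at [-1.315, 0.342, 1.524, -0, 1.275, -0.146], TCP at [0.205, -0.483, 0.227] pointing down, gripper open.
Joint ranges: [-2.53, 2.53], [-0.77, 2.02], [0.04, 2.7], [-1, 4.14], [0.28, 2.66], [-3.11, 3.11]. Speed limits (rad/s): [2.57, 2.57, 3.14, 3.14, 3.14, 3.14].

INTERFACE

Orientations are given as [roll, pitch, yaw] about the fixed x, y, z axes, in that order (R = Rz(yaw) Ry(pitch) Rx(roll)).
In Python, from cell import robot, read_camera, nets gives the robot as it stands. The module is installed in compiled form; this text tells all that it offers.
- The arm moves only by the tool carry_out, never from a script. Its arguments are lists of equal length, an entry for each row: "translation": the shift along the tool's x, y, z in m, a list of three; "turn": the turn, a rotation vector about the tool's x, y, z in rad, a list of three; "gripper": the gripper's target within -1 to 1 (shut at 1, half-way at 0, fully open at -1). A call has 1 to 10 rows; each row shifts and turns the commanded pose from where the row before left it, along the tool's axes as they then stand; what a row does not reach is not made up. A row lasts 1/10 s, in which the tool goes at most 50 mm and 8.59 degrees, less where a joint would pass 70% of its speed; a pose out of reach is approached as far as the arm can. A call with a gripper value outside its range is refused whole. The fingers move at their own pace and stop on an object; "squeeze" is the grip in N (left out, the last holds). Time passes only in rows, so rows that do not move let the fingers close. It gives the time, the measured TCP pose, the force and the opening at its end, in the units of the state.
- robot.observe(): the state, without advancing time (a new reading comes with each control period).
- read_camera(name): name is "scene" or "side" or "wrist"; returns a dict with "img" (400x640x3 uint8, red, green, blue), "fx", "fy", "cx", "cy" (pixels), "distortion" ([k1, k2, p1, p2, k3] as OpenCV has them; the pictures are not rectified), "world_from_camera" (4x4, takes a point from camera to world coordinates). Camera axes: x right, y down, z forward; pixel columns grow to the right and rows downward; lengths in m; the calibration is good to about 2 mm. A picture is of the moment at which its call begins. There is no depth.
- robot.hand_in(): hands the job in, once; it reports no verdict.
Trained networks look in a picture, given as the dict that the camera call returned (one of the last four; its "shot" number tells which), for a name from the list of things; names that differ only in an ending like _2 or _b are one class to them, and where a whole thing is asked for, a point or a joint stands for the part that bears it (a point fixed in the world has none). Each returns a list of dicts, best first, with "score" (0 to 1); they miss things now and then, are a little off and sometimes report something else, mostly with a low value. They report only what shows in the picture. A call takes as long as a camera call. They do not tell look-alikes from the thing itself.
- nets.regions_of(picture, name): "region" (400x640 bool, what is visible of it) and "pixel" ([column, row] in pixels, amid what is visible of it).
- nets.tip_of(picture, name): "pixel" ([column, row] in pixels: a listed point, or the origin of a listed thing).
The state is a dict: "time": time; "qpos": joint angles; "qvel": joint speeds; "joint_efforts": joint torques, N m; "tool_pos": TCP position; "tool_rot": TCP orientation; "contact_force": force on the tool from outside, world axes, zero at the start; "torque": the same for the moment, N m; "opening": finger opening in m.
Only numpy, scipy, OpenCV 4.12 (cv2) and the standard library are available. Lean on these libraries where they do the work, as an engineer would, in place of code of your own. Each camera call takes 0.05 s, during which the arm holds its last target. There are 200 camera calls.

TASK

Find the size of the spacer disc that lies by itself to the right of the pocket gauge: try it in the gauge, beginning at the smallest pocket and going up one pocket at a time, pressing only gently and feeling about for the pocket each time, until it enters. Leave it there, fully home in the smallest pocket that accepts it, and let go. Leave the two spare discs behind the gauge, the timer and the petri dish alone.

Things in the scene. Friction and masses are not known exactly. Their poses are not given: they have to be found in the camera images.
- gauge: stepped gauge, fixed: dark steel cradle 64 x 220 mm holding an aluminium bar 55 x 196 mm with four round blind pockets in a row, top 22 mm above the bench. Origin: centre of the cradle's underside; y along its length from smallest to largest pocket. The bar is clamped up to 5 mm off centre along y, which no listed pose shows; gentle pushing does not move it. Presses of 30 N or more harm it
- step1 (a point): nominal centre of the mouth of the 28 mm pocket (smallest; too small for all three discs), at y = -72 mm on the gauge, z = 22 mm. Each pocket is 8 mm deep (floor 14 mm above the bench), with a 1 mm bevel. The true pockets lie up to 5 mm from the nominal points along the gauge's y, all four shifted alike
- step2 (a point): nominal centre (as step1) of the mouth of the 32 mm pocket, at y = -30 mm on the gauge; it takes the 30.5 mm disc, which stands 2 mm proud when fully home
- step3 (a point): nominal centre (as step1) of the mouth of the 36 mm pocket, at y = +16 mm on the gauge; it takes the 34.5 mm disc, which stands 2 mm proud when fully home
- step4 (a point): nominal centre (as step1) of the mouth of the 40 mm pocket (largest), at y = +66 mm on the gauge; it takes the 38.5 mm disc, which stands 2 mm proud when fully home
- disc_a: steel spacer disc 10 mm thick, lower edge bevelled 1 mm, with a round boss on top to grip (16 mm diameter, 36 mm tall; 46 mm overall); 60 g. Origin: centre of its underside; z up. The three discs are 30.5, 34.5 and 38.5 mm in diameter; which is which is not told. To gauge: the one lying by itself to the right of the gauge (x below 0.6); the other two are spares behind the gauge (x above 0.7)
- disc_b: steel spacer disc like disc_a, same boss and thickness, of another diameter; see disc_a for the sizes, the origin and which disc to gauge
- disc_c: steel spacer disc like disc_a, same boss and thickness, of another diameter; see disc_a for the sizes, the origin and which disc to gauge
- timer_box: bystander: small white lab timer, 66 x 62 x 18 mm, loose, on the right, beyond the disc to gauge; origin at the centre of its underside
- petri: bystander: shut petri dish 60 mm in diameter, 13 mm tall, loose, on the right, nearer the robot than the disc to gauge; origin at the centre of its underside
Things that resemble listed ones, but are neither listed nor needed, are in the scene too. What is shaped like the disc_a but brown, orange or yellow is not meant.

How it is judged:
On the way, in this order (a step that is already met when the one before it is completed fails the run):
1. the disc to gauge is tried (rested with light pressure) at the 28 mm pocket; the 30.5 mm disc need only be picked up yet (((height (world z) of disc_c above 0.03 m and contact force between disc_c and the fingers above 0.5 N) or (y of disc_a in the frame of gauge between -0.084 and -0.06 m and x of disc_a in the frame of gauge between -0.007 and 0.007 m and angle between disc_a's own z axis and vertical below 0.15 rad and z of disc_a in the frame of gauge above 0.0185 m and contact force between disc_a and gauge above 1 N) or (y of disc_b in the frame of gauge between -0.084 and -0.06 m and x of disc_b in the frame of gauge between -0.007 and 0.007 m and angle between disc_b's own z axis and vertical below 0.15 rad and z of disc_b in the frame of gauge above 0.0185 m and contact force between disc_b and gauge above 1 N))), for 0.1 s.
2. then the 30.5 mm disc is tried at the 28 mm pocket, a larger disc at the 32 mm pocket (((y of disc_c in the frame of gauge between -0.084 and -0.06 m and x of disc_c in the frame of gauge between -0.007 and 0.007 m and angle between disc_c's own z axis and vertical below 0.15 rad and z of disc_c in the frame of gauge above 0.0185 m and contact force between disc_c and gauge above 1 N) or (y of disc_a in the frame of gauge between -0.042 and -0.018 m and x of disc_a in the frame of gauge between -0.007 and 0.007 m and angle between disc_a's own z axis and vertical below 0.15 rad and z of disc_a in the frame of gauge above 0.0185 m and contact force between disc_a and gauge above 1 N) or (y of disc_b in the frame of gauge between -0.042 and -0.018 m and x of disc_b in the frame of gauge between -0.007 and 0.007 m and angle between disc_b's own z axis and vertical below 0.15 rad and z of disc_b in the frame of gauge above 0.0185 m and contact force between disc_b and gauge above 1 N))), for 0.1 s.
3. then the 30.5 mm disc enters the 32 mm pocket, the 34.5 mm disc the 36 mm pocket, or the 38.5 mm disc is tried at the 36 mm pocket (((y of disc_c in the frame of gauge between -0.039 and -0.021 m and x of disc_c in the frame of gauge between -0.007 and 0.007 m and angle between disc_c's own z axis and vertical below 0.15 rad and z of disc_c in the frame of gauge below 0.019 m) or (y of disc_a in the frame of gauge between 0.007 and 0.025 m and x of disc_a in the frame of gauge between -0.007 and 0.007 m and angle between disc_a's own z axis and vertical below 0.15 rad and z of disc_a in the frame of gauge below 0.019 m) or (y of disc_b in the frame of gauge between 0.004 and 0.028 m and x of disc_b in the frame of gauge between -0.007 and 0.007 m and angle between disc_b's own z axis and vertical below 0.15 rad and z of disc_b in the frame of gauge above 0.0185 m and contact force between disc_b and gauge above 1 N))), for 0.1 s.
At the end, for the whole second after the job is handed in: the disc to gauge rests in the smallest pocket that accepts it (30.5 mm disc in 32, 34.5 in 36, 38.5 in 40), its underside within 1.5 mm of the pocket floor, tilted less than 0.06 rad, at rest and released; the two spare discs are still behind the gauge, moved less than 20 mm ((((y of disc_c in the frame of gauge between -0.039 and -0.021 m and x of disc_c in the frame of gauge between -0.007 and 0.007 m and angle between disc_c's own z axis and vertical below 0.15 rad and z of disc_c in the frame of gauge below 0.0155 m and angle between disc_c's own z axis and vertical below 0.06 rad and linear speed of disc_c below 0.01 m/s) and world x of each of disc_a, disc_b above 0.68 m and distance of each of disc_a, disc_b from where it was at the start of the episode below 0.02 m) or ((y of disc_a in the frame of gauge between 0.007 and 0.025 m and x of disc_a in the frame of gauge between -0.007 and 0.007 m and angle between disc_a's own z axis and vertical below 0.15 rad and z of disc_a in the frame of gauge below 0.0155 m and angle between disc_a's own z axis and vertical below 0.06 rad and linear speed of disc_a below 0.01 m/s) and world x of each of disc_c, disc_b above 0.68 m and distance of each of disc_c, disc_b from where it was at the start of the episode below 0.02 m) or ((y of disc_b in the frame of gauge between 0.057 and 0.075 m and x of disc_b in the frame of gauge between -0.007 and 0.007 m and angle between disc_b's own z axis and vertical below 0.15 rad and z of disc_b in the frame of gauge below 0.0155 m and angle between disc_b's own z axis and vertical below 0.06 rad and linear speed of disc_b below 0.01 m/s) and world x of each of disc_c, disc_a above 0.68 m and distance of each of disc_c, disc_a from where it was at the start of the episode below 0.02 m))); the robot touches nothing.
It fails at once if a disc is pressed on the gauge with more than 30 N (contact force between any of disc_c, disc_a, disc_b and gauge above 30 N).
It fails at once if a disc is put into a pocket larger than its own ((y of disc_c in the frame of gauge between 0.007 and 0.025 m and x of disc_c in the frame of gauge between -0.007 and 0.007 m and angle between disc_c's own z axis and vertical below 0.15 rad and z of disc_c in the frame of gauge below 0.019 m) or (y of disc_c in the frame of gauge between 0.057 and 0.075 m and x of disc_c in the frame of gauge between -0.007 and 0.007 m and angle between disc_c's own z axis and vertical below 0.15 rad and z of disc_c in the frame of gauge below 0.019 m) or (y of disc_a in the frame of gauge between 0.057 and 0.075 m and x of disc_a in the frame of gauge between -0.007 and 0.007 m and angle between disc_a's own z axis and vertical below 0.15 rad and z of disc_a in the frame of gauge below 0.019 m)).
It fails at once if the timer or petri dish is moved more than 20 mm (distance of any of timer_box, petri from where it was at the start of the episode above 0.02 m).
It also fails if it takes over 64 s, if anything falls off the work surface, if the arm or the gripper's body presses on something with over 40 N, if the wrist force passes 120 N, or if a joint passes its speed limit or range.

## Working session

There is one attempt and no reset: what is moved stays moved. The work goes in short steps, Python scripts to look and compute and a tool call to move; the robot and the scene stay as the last step left them, time stands still between calls to the robot, and variables do not carry over. Pictures are saved under pics/ and viewed, about 8 in all and at most 12, crops included, and the job is handed in when it is done.

Besides the shell and the picture viewer there is one more tool, called in YAML: its name, and indented under it one key for each argument. carry_out: Moves the arm, as the interface text tells. Its arguments: {"type":"object","properties":{"translation":{"type":"array","items":{"type":"array","items":{"type":"number"}}},"turn":{"type":"array","items":{"type":"array","items":{"type":"number"}}},"gripper":{"type":"array","items":{"type":"number"}},"squeeze":{"type":"number"}},"required":["translation","turn","gripper"]}

```bash
mkdir -p pics; cat > h.py <<'E'
import numpy as np, cv2
from cell import robot, read_camera, nets
def ray(p,px):
    K=np.array([[p['fx'],0,p['cx']],[0,p['fy'],p['cy']],[0,0,1.]])
    u=cv2.undistortPoints(np.array([[px]],float),K,np.array(p['distortion'],float))[0,0]
    T=np.array(p['world_from_camera']);return T[:3,3],T[:3,:3]@np.array([u[0],u[1],1.])
def at(p,px,z):
    o,d=ray(p,px);return o+d*(z-o[2])/d[2]
def proj(p,X):
    K=np.array([[p['fx'],0,p['cx']],[0,p['fy'],p['cy']],[0,0,1.]])
    T=np.linalg.inv(np.array(p['world_from_camera']))
    return cv2.projectPoints(np.atleast_2d(np.array(X,float)),cv2.Rodrigues(T[:3,:3])[0],T[:3,3],K,np.array(p['distortion'],float))[0][:,0]
def save(n,img,s=1): cv2.imwrite('pics/'+n,cv2.resize(img[...,::-1],None,fx=s,fy=s,interpolation=cv2.INTER_CUBIC))
E
python3 - <<'E'
from h import *
np.set_printoptions(precision=4,suppress=True)
s=robot.observe();print({k:np.round(v,3) for k,v in s.items()})
P={}
for c in ['scene','side']:
    p=P[c]=read_camera(c);print(c,np.array(p['world_from_camera'])[:3,3],p['fx'])
    for n,z in [('disc_a',0),('gauge',0),('step1',.022),('step2',.022),('step3',.022),('step4',.022),('timer_box',0),('petri',0)]:
        for r in nets.tip_of(p,n)[:5]: print(n,round(r['score'],2),np.round(r['pixel'],1),at(p,r['pixel'],z)[:2])
save('a.png',np.vstack([P['scene']['img'],P['side']['img']]),.75)
E
```

```text
{'time': np.float64(0.0), 'qpos': array([-1.315,  0.343,  1.525,  0.   ,  1.275, -0.146]), 'qvel': array([ 0.002, -0.001, -0.   ,  0.002,  0.001,  0.001]), 'joint_efforts': array([ -0.002, -43.125, -24.421,   0.072,   0.056,  -0.   ]), 'tool_pos': array([ 0.205, -0.483,  0.226]), 'tool_rot': array([-3.141,  0.002, -1.169]), 'contact_force': array([ 0.375, -0.681, -0.095]), 'torque': array([-0.021, -0.033,  0.001]), 'opening': np.float64(0.092)}
scene [ 0.1291 -0.8183  0.8749] 498.6966853599726
disc_a 0.87 [358.2 270.3] [ 0.5209 -0.4103]
disc_a 0.53 [356.9 178.1] [ 0.6858 -0.2082]
disc_a 0.51 [394.8 201.3] [ 0.7079 -0.3181]
disc_a 0.49 [348.3 147.6] [ 0.7368 -0.1129]
disc_a 0.48 [374.4 159.7] [ 0.7605 -0.1865]
gauge 0.9 [323.4 205.1] [ 0.5705 -0.2266]
step1 0.94 [331.  207.7] [ 0.5682 -0.2579]
step1 0.9 [318.7 195.4] [ 0.5684 -0.212 ]
step1 0.8 [311.3 179.9] [ 0.5837 -0.1628]
step1 0.8 [337.5 219.3] [ 0.5592 -0.2926]
step2 0.94 [331.  207.7] [ 0.5682 -0.2579]
step2 0.9 [318.7 195.4] [ 0.5684 -0.212 ]
step2 0.8 [311.3 179.9] [ 0.5837 -0.1628]
step2 0.8 [337.5 219.3] [ 0.5592 -0.2926]
s
[... 1074 characters left out ...]
-0.2265]
step2 0.96 [334.3 210.4] [ 0.5467 -0.2809]
step2 0.91 [296.2 229. ] [ 0.5915 -0.1644]
step2 0.67 [312.3 220.1] [ 0.5756 -0.2154]
step2 0.55 [315.5 186. ] [ 0.6477 -0.395 ]
step3 0.97 [325.  220.3] [ 0.5485 -0.2265]
step3 0.96 [334.3 210.4] [ 0.5467 -0.2809]
step3 0.91 [296.2 229. ] [ 0.5915 -0.1644]
step3 0.67 [312.3 220.1] [ 0.5756 -0.2154]
step3 0.55 [315.5 186. ] [ 0.6477 -0.395 ]
step4 0.97 [325.  220.3] [ 0.5485 -0.2265]
step4 0.96 [334.3 210.4] [ 0.5467 -0.2809]
step4 0.91 [296.2 229. ] [ 0.5915 -0.1644]
step4 0.67 [312.3 220.1] [ 0.5756 -0.2154]
step4 0.55 [315.5 186. ] [ 0.6477 -0.395 ]
timer_box 0.51 [315.5 184.9] [ 0.671  -0.4473]
petri 0.78 [411.7 217.5] [ 0.3734 -0.3631]
```

View pics/a.png

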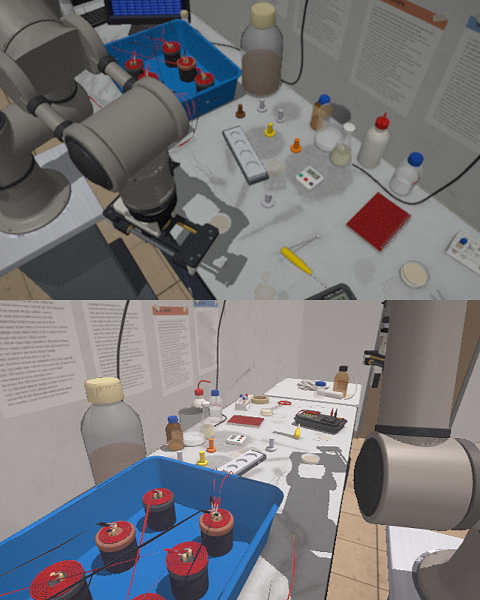

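Candidates in scene pixels: bare steel disc (358,270), spare steel (348,148) and (374,160), yellow (357,178), orange (395,201), brown ~(320,147). By the description (bare steel, alone, x<0.6) the one to gauge is (358,270). I'll check it in one crop.

```bash
python3 - <<'E'
from h import *
p=read_camera('scene');save('b.png',p['img'][130:310,270:440],3.3)
E
```

```text
(no output)
```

View pics/b.png

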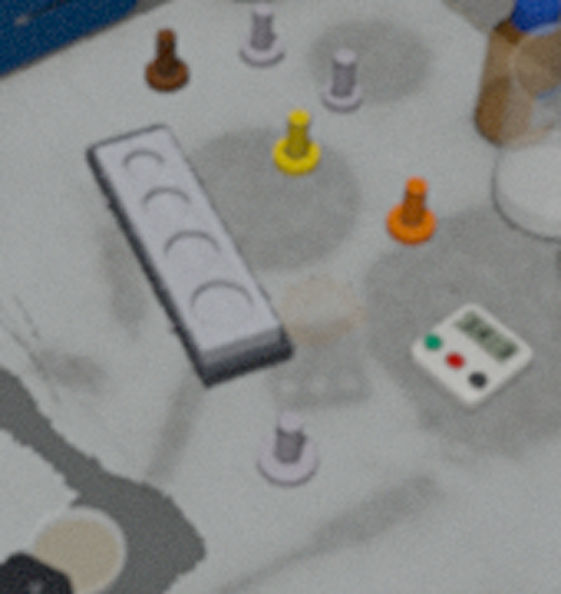

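carry_out:
  translation:
    - [0.006, -0.042, 0]
    - [0.006, -0.042, 0]
    - [0.006, -0.042, 0]
    - [0.006, -0.042, 0]
    - [0.006, -0.042, 0]
    - [0.006, -0.042, 0]
    - [0.006, -0.042, 0]
    - [0, 0, 0]
    - [0, 0, 0]
  turn:
    - [0, 0, 0]
    - [0, 0, 0]
    - [0, 0, 0]
    - [0, 0, 0]
    - [0, 0, 0]
    - [0, 0, 0]
    - [0, 0, 0.145]
    - [0, 0, 0.145]
    - [0, 0, 0.145]
  gripper: [-1, -1, -1, -1, -1, -1, -1, -1, -1]

```text
time: 1.85
tool_pos: [0.4937, -0.4059, 0.226]
tool_rot: [3.141, 0.0, -1.607]
contact_force: [-0.1, 0.3, 1.3]
opening: 0.0919
```

The crop shows the target, bare steel and alone, at crop (287,455). The gauge's largest pocket seems to be at its near end, crop (222,300), and the smallest at the far end, (145,160). The coloured pieces are decoys. Next is a wrist view.

```bash
python3 - <<'E'
from h import *
np.set_printoptions(precision=4,suppress=True)
p=read_camera('wrist');print(np.array(p['world_from_camera']),p['fx'])
for n,z in [('disc_a',0),('gauge',0),('step1',.022)]:
    for r in nets.tip_of(p,n)[:5]: print(n,round(r['score'],2),np.round(r['pixel'],1),at(p,r['pixel'],z)[:2])
save('c.png',p['img'])
E
```

```text
[[-0.0377 -0.9537 -0.2985  0.5751]
 [-0.9993  0.0356  0.0123 -0.4084]
 [-0.0011  0.2988 -0.9543  0.3836]
 [ 0.      0.      0.      1.    ]] 344.68900274912954
disc_a 0.93 [ 9.  20.3] [ 0.6672 -0.0844]
disc_a 0.68 [321.9 145.3] [ 0.5221 -0.4061]
disc_a 0.46 [216.7 121. ] [ 0.5531 -0.2923]
gauge 0.94 [158.4 108.7] [ 0.569 -0.23 ]
step1 0.98 [167.3 113.7] [ 0.564  -0.2487]
step1 0.96 [82.2 91.8] [ 0.5901 -0.1635]
step1 0.69 [123.2 100.8] [ 0.579  -0.2049]
step1 0.59 [216.1 123.9] [ 0.5515 -0.298 ]
```

View pics/c.png

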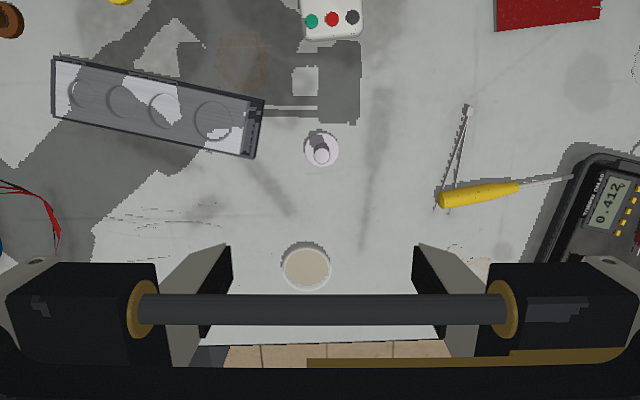

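The wrist view shows pockets at (82,92), (123,101), (167,114) and (216,124), with the largest nearest the disc. The measured spacings of 43/46/51 mm confirm step1 is at about (0.590,-0.164) and step4 at (0.5515,-0.298). The target disc is at (322,147).

carry_out:
  translation:
    - [0, 0, 0]
    - [0, 0, 0]
    - [-0.003, -0.013, 0.035]
    - [-0.0036, -0.0137, 0.035]
    - [0, 0, 0.04]
    - [0, 0, 0.04]
    - [0, 0, 0]
  turn:
    - [0, 0, 0.122]
    - [0, 0, 0.121]
    - [0, 0, 0]
    - [0, 0, 0]
    - [0, 0, 0]
    - [0, 0, 0]
    - [0, 0, 0]
  gripper: [0, 0, 0, 0, 0, 0, 0]
  squeeze: 15

```text
time: 2.75
tool_pos: [0.5167, -0.4053, 0.0708]
tool_rot: [3.131, 0.006, -1.845]
contact_force: [-0.1, 0.6, -1.3]
opening: 0.0467
```

```bash
python3 - <<'E'
from h import *
np.set_printoptions(precision=4,suppress=True)
p=read_camera('wrist');print(robot.observe()['tool_pos'])
for r in nets.tip_of(p,'disc_a')[:3]: print(round(r['score'],2),np.round(r['pixel'],1),at(p,r['pixel'],0)[:2])
for r in nets.regions_of(p,'disc_a')[:2]:
    ys,xs=np.where(r['region']);print(round(r['score'],2),r['pixel'],xs.min(),xs.max(),ys.min(),ys.max())
    print('width',at(p,[xs.max(),np.median(ys[xs==xs.max()])],.01)-at(p,[xs.min(),np.median(ys[xs==xs.min()])],.01))
save('d.png',p['img'])
E
```

```text
[ 0.5183 -0.4069  0.0746]
0.88 [320.8 212.7] [ 0.5191 -0.404 ]
0.82 [321.9, 215.5] 295 351 187 251
width [-0.0084 -0.0367  0.    ]
```

View pics/d.png

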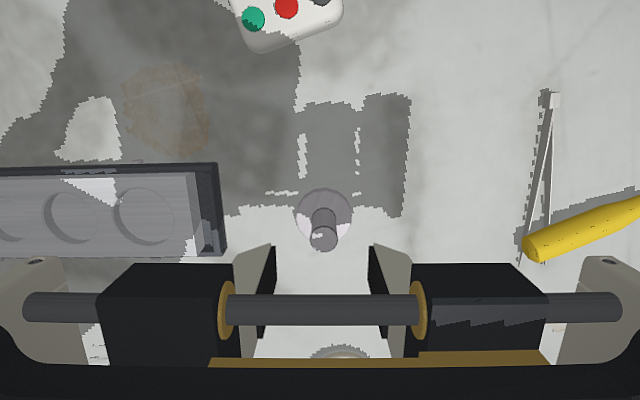

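The disc sits between the fingers at pixel (322,215), about 2 mm off. I'll descend and grip.

carry_out:
  translation:
    - [-0.002, -0.001, 0.03]
    - [0, 0, 0.02]
    - [0, 0, 0.01]
    - [0, 0, 0]
    - [0, 0, 0]
    - [0, 0, 0]
    - [0, 0, 0]
    - [0, 0, 0]
  turn:
    - [0, 0, 0]
    - [0, 0, 0]
    - [0, 0, 0]
    - [0, 0, 0]
    - [0, 0, 0]
    - [0, 0, 0]
    - [0, 0, 0]
    - [0, 0, 0]
  gripper: [0, 0, 0, 1, 1, 1, 1, 1]
  squeeze: 15

```text
time: 3.7
tool_pos: [0.5218, -0.4067, 0.0179]
tool_rot: [-3.14, -0.001, -1.847]
contact_force: [-0.5, -0.9, 3.9]
opening: 0.0155
```

carry_out:
  translation:
    - [0, 0, -0.035]
    - [0, 0, -0.04]
    - [-0.04, 0, 0]
    - [-0.04, 0, 0]
    - [-0.04, 0, 0]
    - [-0.03, 0, 0]
    - [0, 0, 0]
    - [0, 0, 0]
  turn:
    - [0, 0, 0]
    - [0, 0, 0]
    - [0, 0, 0]
    - [0, 0, 0]
    - [0, 0, 0]
    - [0, 0, 0]
    - [0, 0, 0]
    - [0, 0, 0]
  gripper: [1, 1, 1, 1, 1, 1, 1, 1]

```text
time: 4.5
tool_pos: [0.5626, -0.2614, 0.092]
tool_rot: [-3.141, -0.001, -1.845]
contact_force: [-0.3, 0.1, -0.9]
opening: 0.0154
```

```bash
python3 - <<'E'
from h import *
np.set_printoptions(precision=4,suppress=True)
for k in range(2):
    p=read_camera('wrist');s=robot.observe();print(s['tool_pos'],s['tool_rot'],s['contact_force'],s['opening'])
    for n,z in [('gauge',0),('step1',.022),('disc_a',s['tool_pos'][2]-.016)]:
        for r in nets.tip_of(p,n)[:5]: print(n,round(r['score'],2),np.round(r['pixel'],1),at(p,r['pixel'],z)[:2])
save('e.png',p['img'])
for n in ['scene']:
    p=read_camera(n)
    for r in nets.tip_of(p,'step1')[:5]: print(n,round(r['score'],2),np.round(r['pixel'],1),at(p,r['pixel'],.022)[:2])
E
```

```text
[ 0.5623 -0.2623  0.0919] [-3.1412 -0.0006 -1.8466] [-0.025  -0.7993 -0.2765] 0.015476910833329159
gauge 0.56 [280.5 208.5] [ 0.5701 -0.23  ]
step1 0.88 [180.4 216.3] [ 0.5901 -0.1648]
step1 0.85 [238.  218.3] [ 0.5776 -0.2036]
step1 0.7 [373.4 214.7] [ 0.5543 -0.2958]
step1 0.61 [304.1 219.4] [ 0.5642 -0.2482]
disc_a 0.75 [319.9 252.4] [ 0.5613 -0.2592]
disc_a 0.61 [199.5  53.4] [ 0.6752 -0.2327]
disc_a 0.6 [36.7 25.3] [ 0.7097 -0.1625]
[ 0.5619 -0.263   0.0916] [-3.1415 -0.0002 -1.8486] [-0.0381 -0.1344  0.2069] 0.01532817602062783
gauge 0.93 [280.5 206.8] [ 0.571  -0.2322]
step1 0.93 [300.1 220.7] [ 0.5635 -0.2469]
step1 0.71 [177.7 217.1] [ 0.5898 -0.1645]
step1 0.61 [237.8 222. ] [ 0.5747 -0.2043]
step1 0.61 [373.3 215.8] [ 0.5529 -0.2972]
disc_a 0.97 [191.  54.] [ 0.6756 -0.2308]
disc_a 0.86 [322.7 252.6] [ 0.5602 -0.2623]
disc_a 0.76 [32.7 27. ] [ 0.7093 -0.1624]
disc_a 0.71 [ 50.9 140.7] [ 0.6584 -0.1453]
scene 0.68 [337.1 222.2] [ 0.5536 -0.2984]
scene 0.62 [312.8 179.2] [ 0.5878 -0.1632]
scene 0.58 [326.4 207.5] [ 0.5605 -0.2512]
scene 0.19 [290.5 300.8] [ 0.3638 -0.3943]
```

View pics/e.png

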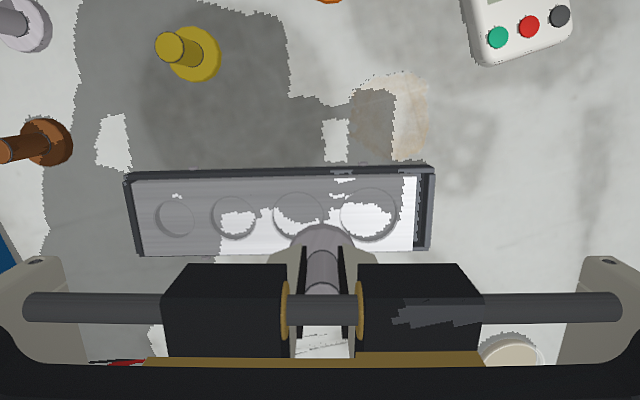

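The pockets appear at (178,217), (237,220), (301,220) and (373,215), with the gripped disc at (322,240). The jaw axis already lies along the gauge. I'll go above the 28 mm pocket.

carry_out:
  translation:
    - [-0.035, 0, 0]
    - [-0.035, 0, 0]
    - [-0.0325, 0, 0]
    - [0, 0, 0.025]
    - [0, 0, 0.021]
    - [0, 0, 0.002]
    - [0, 0, 0]
    - [0, 0, 0]
  turn:
    - [0, 0, 0]
    - [0, 0, 0]
    - [0, 0, 0]
    - [0, 0, 0]
    - [0, 0, 0]
    - [0, 0, 0]
    - [0, 0, 0]
    - [0, 0, 0]
  gripper: [1, 1, 1, 1, 1, 1, 1, 1]

```text
time: 5.8
tool_pos: [0.5909, -0.1638, 0.0449]
tool_rot: [-3.14, -0.0, -1.848]
contact_force: [-0.0, 0.2, -0.3]
opening: 0.0153
```

carry_out:
  translation:
    - [0, 0, 0.001]
    - [0, 0, 0.001]
    - [0, 0, 0.001]
    - [0, 0, 0.001]
    - [0, 0, 0]
  turn:
    - [0, 0, 0]
    - [0, 0, 0]
    - [0, 0, 0]
    - [0, 0, 0]
    - [0, 0, 0]
  gripper: [1, 1, 1, 1, 1]

```text
time: 6.3
tool_pos: [0.5903, -0.1633, 0.0399]
tool_rot: [-3.141, -0.0, -1.847]
contact_force: [-0.5, -0.1, 1.1]
opening: 0.0153
```

carry_out:
  translation:
    - [0, 0, 0.0005]
    - [0, 0, 0.0005]
    - [0, 0, 0]
  turn:
    - [0, 0, 0]
    - [0, 0, 0]
    - [0, 0, 0]
  gripper: [1, 1, 1]

```text
time: 6.6
tool_pos: [0.5903, -0.1633, 0.0398]
tool_rot: [-3.141, -0.0, -1.847]
contact_force: [-3.4, 0.2, 7.7]
opening: 0.0155
```

Contact at about 8 N with z held at 0.0398, the bar-top level. Now I'll feel about under light pressure.

carry_out:
  translation:
    - [0.002, 0, -0.0003]
    - [0.002, 0, 0]
    - [-0.002, 0.0015, 0]
    - [-0.002, 0, 0]
    - [-0.002, 0, 0]
    - [-0.002, -0.0015, 0]
    - [0.002, -0.0015, 0]
    - [0.002, 0, 0]
    - [0, 0.0015, 0]
    - [0, 0, 0]
  turn:
    - [0, 0, 0]
    - [0, 0, 0]
    - [0, 0, 0]
    - [0, 0, 0]
    - [0, 0, 0]
    - [0, 0, 0]
    - [0, 0, 0]
    - [0, 0, 0]
    - [0, 0, 0]
    - [0, 0, 0]
  gripper: [1, 1, 1, 1, 1, 1, 1, 1, 1, 1]

```text
time: 7.6
tool_pos: [0.5913, -0.1632, 0.0398]
tool_rot: [-3.139, 0.0, -1.847]
contact_force: [2.2, 0.8, 5.9]
opening: 0.0155
```

carry_out:
  translation:
    - [0, 0, -0.005]
    - [0.014, 0, 0]
    - [0.014, 0.0007, 0]
    - [0.0145, 0, 0]
    - [0, 0, 0.002]
    - [0, 0, 0.001]
    - [0, 0, 0.001]
    - [0, 0, 0.0005]
    - [0, 0, 0]
  turn:
    - [0, 0, 0]
    - [0, 0, 0]
    - [0, 0, 0]
    - [0, 0, 0]
    - [0, 0, 0]
    - [0, 0, 0]
    - [0, 0, 0]
    - [0, 0, 0]
    - [0, 0, 0]
  gripper: [1, 1, 1, 1, 1, 1, 1, 1, 1]

```text
time: 8.5
tool_pos: [0.5781, -0.2038, 0.0399]
tool_rot: [-3.141, -0.0, -1.846]
contact_force: [-2.6, -1.0, 3.0]
opening: 0.0154
```

carry_out:
  translation:
    - [0.001, 0, 0.0004]
    - [0.001, 0, 0]
    - [0.001, 0, 0]
    - [0, 0, 0]
  turn:
    - [0, 0, 0]
    - [0, 0, 0]
    - [0, 0, 0]
    - [0, 0, 0]
  gripper: [1, 1, 1, 1]

```text
time: 8.9
tool_pos: [0.578, -0.206, 0.0399]
tool_rot: [-3.14, 0.001, -1.847]
contact_force: [0.2, 2.0, 5.1]
opening: 0.0157
```

carry_out:
  translation:
    - [-0.001, 0.001, 0]
    - [-0.001, 0, 0]
    - [-0.001, 0, 0]
    - [-0.001, 0, 0]
    - [-0.001, 0, 0]
    - [-0.001, 0, 0]
    - [0, 0, 0]
  turn:
    - [0, 0, 0]
    - [0, 0, 0]
    - [0, 0, 0]
    - [0, 0, 0]
    - [0, 0, 0]
    - [0, 0, 0]
    - [0, 0, 0]
  gripper: [1, 1, 1, 1, 1, 1, 1]

```text
time: 9.6
tool_pos: [0.5782, -0.2015, 0.0398]
tool_rot: [-3.14, -0.001, -1.847]
contact_force: [-0.6, -2.4, 6.4]
opening: 0.0157
```

carry_out:
  translation:
    - [0, -0.002, 0]
    - [0.001, 0, 0]
    - [0.001, 0, 0]
    - [0.001, 0, 0]
    - [0.001, 0, 0]
    - [0.001, 0, 0]
    - [0.001, 0, 0]
    - [0, 0, 0]
  turn:
    - [0, 0, 0]
    - [0, 0, 0]
    - [0, 0, 0]
    - [0, 0, 0]
    - [0, 0, 0]
    - [0, 0, 0]
    - [0, 0, 0]
    - [0, 0, 0]
  gripper: [1, 1, 1, 1, 1, 1, 1, 1]

```text
time: 10.4
tool_pos: [0.5787, -0.206, 0.0398]
tool_rot: [-3.141, 0.001, -1.847]
contact_force: [0.7, 2.9, 7.9]
opening: 0.0153
```

It didn't enter at 32 mm: z stayed at 0.0398 over the whole search. Next is the 36 mm pocket.

carry_out:
  translation:
    - [0, 0, -0.005]
    - [0.014, 0.001, 0]
    - [0.014, 0, 0]
    - [0.015, 0, 0]
    - [0, 0, 0.002]
    - [0, 0, 0.001]
    - [0, 0, 0.001]
    - [0, 0, 0.0008]
    - [0, 0, 0]
  turn:
    - [0, 0, 0]
    - [0, 0, 0]
    - [0, 0, 0]
    - [0, 0, 0]
    - [0, 0, 0]
    - [0, 0, 0]
    - [0, 0, 0]
    - [0, 0, 0]
    - [0, 0, 0]
  gripper: [1, 1, 1, 1, 1, 1, 1, 1, 1]

```text
time: 11.3
tool_pos: [0.5655, -0.248, 0.0398]
tool_rot: [-3.141, -0.001, -1.846]
contact_force: [-2.6, -1.0, 3.1]
opening: 0.0155
```

carry_out:
  translation:
    - [0.001, 0, 0.0004]
    - [0.001, 0, 0]
    - [0.001, 0, 0]
    - [0.001, 0, 0]
    - [0, 0, 0]
  turn:
    - [0, 0, 0]
    - [0, 0, 0]
    - [0, 0, 0]
    - [0, 0, 0]
    - [0, 0, 0]
  gripper: [1, 1, 1, 1, 1]

```text
time: 11.8
tool_pos: [0.5654, -0.2512, 0.0398]
tool_rot: [-3.14, 0.001, -1.847]
contact_force: [-0.3, 1.7, 5.8]
opening: 0.0155
```

carry_out:
  translation:
    - [-0.001, 0.0015, 0]
    - [-0.001, 0, 0]
    - [-0.001, 0, 0]
    - [-0.001, 0, 0]
    - [-0.001, 0, 0]
    - [-0.001, 0, 0]
    - [-0.001, 0, 0]
    - [-0.001, 0, 0]
    - [0, 0, 0]
  turn:
    - [0, 0, 0]
    - [0, 0, 0]
    - [0, 0, 0]
    - [0, 0, 0]
    - [0, 0, 0]
    - [0, 0, 0]
    - [0, 0, 0]
    - [0, 0, 0]
    - [0, 0, 0]
  gripper: [1, 1, 1, 1, 1, 1, 1, 1, 1]

```text
time: 12.7
tool_pos: [0.5655, -0.2449, 0.0398]
tool_rot: [-3.14, -0.002, -1.847]
contact_force: [-0.0, -4.5, 6.5]
opening: 0.0155
```

carry_out:
  translation:
    - [0, -0.003, 0]
    - [0.001, 0, 0]
    - [0.001, 0, 0]
    - [0.001, 0, 0]
    - [0.001, 0, 0]
    - [0.001, 0, 0]
    - [0.001, 0, 0]
    - [0.001, 0, 0]
    - [0.001, 0, 0]
    - [0, 0, 0]
  turn:
    - [0, 0, 0]
    - [0, 0, 0]
    - [0, 0, 0]
    - [0, 0, 0]
    - [0, 0, 0]
    - [0, 0, 0]
    - [0, 0, 0]
    - [0, 0, 0]
    - [0, 0, 0]
    - [0, 0, 0]
  gripper: [1, 1, 1, 1, 1, 1, 1, 1, 1, 1]

```text
time: 13.7
tool_pos: [0.5664, -0.2516, 0.0398]
tool_rot: [-3.14, 0.001, -1.847]
contact_force: [0.5, 3.8, 9.3]
opening: 0.0156
```

It didn't enter at 36 mm either. Before the 40 mm pocket, I'll check the diameter independently, using the earlier close picture (d.png).

```bash
python3 - <<'E'
from h import *
i=cv2.imread('pics/d.png')[170:265,270:375];cv2.imwrite('pics/f.png',cv2.resize(i,None,fx=6,fy=6,interpolation=cv2.INTER_NEAREST))
E
```

```text
(no output)
```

View pics/f.png

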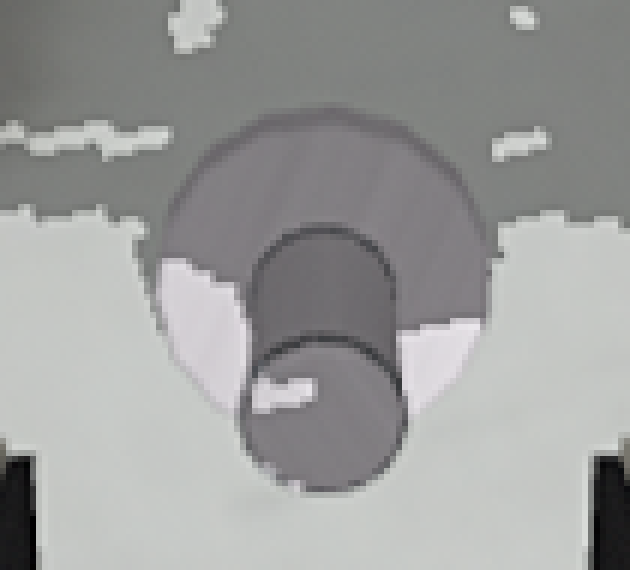

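carry_out:
  translation:
    - [-0.004, 0, -0.02]
    - [0, 0.0015, -0.03]
    - [0, 0, 0]
    - [0, 0, 0]
  turn:
    - [0, 0, 0]
    - [0, 0, 0]
    - [0, 0, 0]
    - [0, 0, 0]
  gripper: [1, 1, 1, 1]

```text
time: 14.1
tool_pos: [0.5653, -0.2479, 0.0888]
tool_rot: [3.142, 0.0, -1.847]
contact_force: [-0.8, -0.1, -0.8]
opening: 0.0155
```

```bash
python3 - <<'E'
from h import *
np.set_printoptions(precision=4,suppress=True)
p=read_camera('wrist');s=robot.observe();t=s['tool_pos'];print(t,s['tool_rot'])
for r in nets.regions_of(p,'disc_a')[:4]:
    ys,xs=np.where(r['region']);print(round(r['score'],2),r['pixel'],xs.min(),xs.max(),ys.min(),ys.max())
    z=t[2]-.0175+.010
    print('width',np.linalg.norm(at(p,[xs.max()+.5,np.median(ys[xs==xs.max()])],z)-at(p,[xs.min()-.5,np.median(ys[xs==xs.min()])],z)))
for r in nets.tip_of(p,'step1')[:5]: print(round(r['score'],2),np.round(r['pixel'],1),at(p,r['pixel'],.022)[:2])
save('g.png',p['img'][150:300,200:440],3)
E
```

```text
[ 0.5647 -0.2477  0.0879] [ 3.1397  0.0005 -1.8469]
0.89 [320.9, 253.8] 290 353 223 293
width 0.03356864612516692
0.61 [55.7, 144.2] 6 90 116 164
width 0.04458816527337475
0.57 [43.3, 20.7] 0 71 0 49
width 0.03384862746190408
0.57 [212.8, 48.3] 181 243 23 80
width 0.028539754938241048
0.84 [199.9 219.6] [ 0.5876 -0.1651]
0.77 [395.7 215.5] [ 0.5534 -0.2968]
0.76 [257.9 217.7] [ 0.5779 -0.2046]
0.61 [322.8 219.3] [ 0.5645 -0.2475]
```

View pics/g.png

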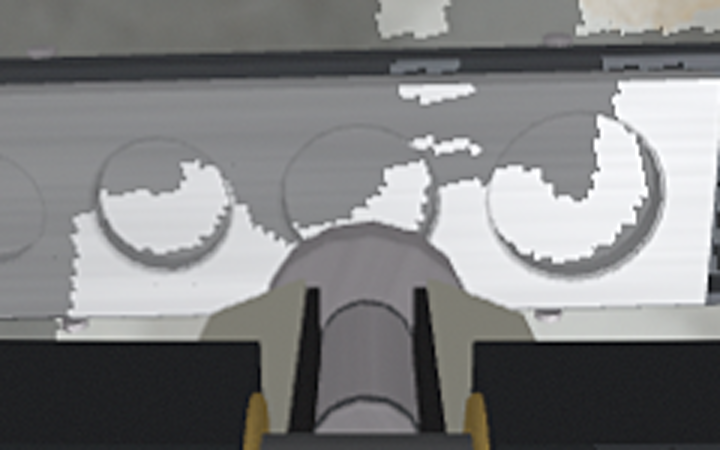

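The two width estimates disagree (37.6 mm, and about 34–35 mm with the fingers in the way), so I'll fit the rim properly with the calibration.

```bash
cat > fit.py <<'E'
from h import *
from scipy.optimize import least_squares
np.set_printoptions(precision=4,suppress=True)
p=read_camera('wrist');s=robot.observe();t=s['tool_pos']
R=cv2.Rodrigues(np.zeros(3))[0]
from scipy.spatial.transform import Rotation as Ro
W=np.eye(4);W[:3,:3]=Ro.from_euler('xyz',s['tool_rot']).as_matrix();W[:3,3]=t
C=np.linalg.inv(W)@np.array(p['world_from_camera'])   # cam in tool
# picture d: tool frame, disc on bench; edge points (from crop f, /6 + offset, left and right rim + boss top)
q=dict(p);Wd=np.eye(4);Wd[:3,:3]=Ro.from_euler('xyz',[np.pi,0,-1.847]).as_matrix();Wd[:3,3]=[.5183,-.4069,.0746]
crop=lambda a:[[270+(x)/6-.5,170+(y)/6-.5] for x,y in a]
rim=np.array(crop([(157,275),(163,225),(180,187),(215,143),(435,140),(470,185),(487,230),(492,270),(485,320),(172,350),(205,395),(455,375)]))
boss=np.array(crop([(240,415),(408,415),(325,491),(270,470),(380,470),(325,340),(258,370),(395,370)]))
def res(v,full=0):
    T=Wd.copy();T[2,3]+=v[4];q['world_from_camera']=T@C
    r=[np.linalg.norm(at(q,a,.010)[:2]-v[:2])-v[2] for a in rim]
    b=[np.linalg.norm(at(q,a,.046)[:2]-v[:2]-0*v[3])-.008 for a in boss]
    return np.array(r+b)*1000
f=least_squares(res,[.52,-.405,.018,0,0]);print('d: centre,D,dz',f.x[:2],2*f.x[2]*1e3,f.x[4],np.round(f.fun,2))
# present picture: rim arc from crop g (3x)
cg=lambda a:[[200+x/3-.3,150+y/3-.3] for x,y in a]
arc=np.array(cg([(274,285),(290,260),(315,238),(430,238),(448,260),(461,284)]))
for zt in (t[2]-.0178+.010,):
    P=np.array([at(p,a,zt)[:2] for a in arc])
    for D in (30.5,34.5,38.5):
        g=least_squares(lambda c:(np.linalg.norm(P-c,axis=1)-D/2000)*1e3,t[:2]);print(D,g.x-t[:2],np.round(g.fun,2),W[:2,:2].T@(g.x-t[:2]))
E
python3 fit.py
```

```text
d: centre,D,dz [ 0.524  -0.4088] 37.251530321110856 -0.010652748939476863 [-0.55 -0.25 -0.01  0.61  1.02  0.32 -0.17 -0.36 -0.4  -0.08  0.21 -0.35
 -0.16 -0.37  0.1  -0.15 -0.15 -1.05 -0.67 -0.47]
30.5 [ 0.0041 -0.0008] [ 1.48  0.15 -0.72  0.07  0.14  0.98] [-0.0003 -0.0041]
34.5 [0.0011 0.0001] [ 0.2  -0.19 -0.19  0.49 -0.18 -0.23] [-0.0004 -0.001 ]
38.5 [-0.0018  0.0009] [-0.65 -0.26  0.36  0.96 -0.26 -1.03] [-0.0004  0.002 ]
```

The rim fit is ambiguous. But relative sizes in the scene crop, width × distance for target : spare1 : spare2, are 62.4 : 56.2 : 50, or about 38.5 : 34.7 : 30.9. That makes the target the largest. I'll repeat the 36 mm feel, stopping at each point to be certain.

carry_out:
  translation:
    - [0, 0, 0.03]
    - [0, 0, 0.015]
    - [0, 0, 0.003]
    - [0, 0, 0.001]
    - [0, 0, 0.0005]
    - [0, 0, 0]
  turn:
    - [0, 0, 0]
    - [0, 0, 0]
    - [0, 0, 0]
    - [0, 0, 0]
    - [0, 0, 0]
    - [0, 0, 0]
  gripper: [1, 1, 1, 1, 1, 1]

```text
time: 14.9
tool_pos: [0.5653, -0.2482, 0.0392]
tool_rot: [3.141, -0.0, -1.847]
contact_force: [0.9, 1.0, 0.5]
opening: 0.0156
```

carry_out:
  translation:
    - [0.0015, 0, 0.0002]
    - [0, 0, 0]
  turn:
    - [0, 0, 0]
    - [0, 0, 0]
  gripper: [1, 1]

```text
time: 15.1
tool_pos: [0.5651, -0.2499, 0.0393]
tool_rot: [-3.141, -0.0, -1.847]
contact_force: [-0.7, 0.0, 1.2]
opening: 0.0154
```

carry_out:
  translation:
    - [-0.0015, 0.0015, 0]
    - [0, 0, 0]
  turn:
    - [0, 0, 0]
    - [0, 0, 0]
  gripper: [1, 1]

```text
time: 15.3
tool_pos: [0.5639, -0.2477, 0.0392]
tool_rot: [-3.141, -0.0, -1.847]
contact_force: [0.2, 0.1, -0.2]
opening: 0.0157
```

carry_out:
  translation:
    - [-0.0015, -0.0015, 0]
    - [0, 0, 0]
  turn:
    - [0, 0, 0]
    - [0, 0, 0]
  gripper: [1, 1]

```text
time: 15.5
tool_pos: [0.566, -0.2466, 0.0392]
tool_rot: [-3.141, -0.0, -1.847]
contact_force: [0.5, 0.4, 0.4]
opening: 0.0153
```

carry_out:
  translation:
    - [0.0015, -0.0015, 0]
    - [0, 0, 0]
  turn:
    - [0, 0, 0]
    - [0, 0, 0]
  gripper: [1, 1]

```text
time: 15.7
tool_pos: [0.567, -0.2489, 0.0392]
tool_rot: [-3.141, -0.0, -1.847]
contact_force: [0.0, -0.7, 1.5]
opening: 0.0157
```

carry_out:
  translation:
    - [0, 0.0015, 0.0005]
    - [0, 0, 0.0005]
    - [0, 0, 0]
  turn:
    - [0, 0, 0]
    - [0, 0, 0]
    - [0, 0, 0]
  gripper: [1, 1, 1]

```text
time: 16.0
tool_pos: [0.5661, -0.2486, 0.0392]
tool_rot: [-3.139, -0.001, -1.847]
contact_force: [1.0, 1.0, 5.0]
opening: 0.0158
```

carry_out:
  translation:
    - [0.0015, 0, 0.0002]
    - [0, 0, 0]
  turn:
    - [0, 0, 0]
    - [0, 0, 0]
  gripper: [1, 1]

```text
time: 16.2
tool_pos: [0.5659, -0.2494, 0.0392]
tool_rot: [-3.139, 0.0, -1.847]
contact_force: [2.0, 2.5, 7.1]
opening: 0.0156
```

carry_out:
  translation:
    - [-0.0015, 0.0015, 0]
    - [0, 0, 0]
  turn:
    - [0, 0, 0]
    - [0, 0, 0]
  gripper: [1, 1]

```text
time: 16.4
tool_pos: [0.565, -0.2484, 0.0392]
tool_rot: [-3.138, -0.001, -1.847]
contact_force: [2.6, -1.0, 4.8]
opening: 0.0158
```

carry_out:
  translation:
    - [-0.0015, -0.0015, 0]
    - [0, 0, 0]
  turn:
    - [0, 0, 0]
    - [0, 0, 0]
  gripper: [1, 1]

```text
time: 16.6
tool_pos: [0.5659, -0.2475, 0.039]
tool_rot: [-3.141, -0.001, -1.847]
contact_force: [-1.9, -1.5, 7.7]
opening: 0.0151
```

carry_out:
  translation:
    - [0.0015, -0.0015, 0]
    - [0, 0, 0]
  turn:
    - [0, 0, 0]
    - [0, 0, 0]
  gripper: [1, 1]

```text
time: 16.8
tool_pos: [0.5665, -0.2483, 0.0389]
tool_rot: [3.141, 0.0, -1.847]
contact_force: [-2.3, 0.8, 10.0]
opening: 0.0155
```

carry_out:
  translation:
    - [0, 0, -0.005]
    - [0.013, 0.0015, 0]
    - [0.012, 0, 0]
    - [0, 0, 0.002]
    - [0, 0, 0.002]
    - [0, 0, 0.0005]
    - [0, 0, 0]
  turn:
    - [0, 0, 0]
    - [0, 0, 0]
    - [0, 0, 0]
    - [0, 0, 0]
    - [0, 0, 0]
    - [0, 0, 0]
    - [0, 0, 0]
  gripper: [1, 1, 1, 1, 1, 1, 1]

```text
time: 17.5
tool_pos: [0.5585, -0.273, 0.0392]
tool_rot: [-3.141, -0.001, -1.847]
contact_force: [-2.8, -1.4, 6.4]
opening: 0.0156
```

The solid bar between the pockets gives the same contact height (0.0392), so the disc did not enter 36 mm; it had only slipped up 0.6 mm in the grip. Going on to the 40 mm pocket.

carry_out:
  translation:
    - [0, 0, -0.004]
    - [0.013, -0.001, 0]
    - [0.012, 0, 0]
    - [0, 0, 0.002]
    - [0, 0, 0.0015]
    - [0, 0, 0.0008]
    - [0, 0, 0]
  turn:
    - [0, 0, 0]
    - [0, 0, 0]
    - [0, 0, 0]
    - [0, 0, 0]
    - [0, 0, 0]
    - [0, 0, 0]
    - [0, 0, 0]
  gripper: [1, 1, 1, 1, 1, 1, 1]

```text
time: 18.2
tool_pos: [0.5527, -0.2973, 0.0389]
tool_rot: [-3.141, -0.001, -1.847]
contact_force: [-1.8, -2.8, 5.0]
opening: 0.0157
```

carry_out:
  translation:
    - [0.001, 0, 0.0002]
    - [0, 0, 0]
  turn:
    - [0, 0, 0]
    - [0, 0, 0]
  gripper: [1, 1]

```text
time: 18.4
tool_pos: [0.5527, -0.2974, 0.0389]
tool_rot: [-3.141, -0.0, -1.847]
contact_force: [-1.2, -0.1, 6.5]
opening: 0.0156
```

carry_out:
  translation:
    - [0.001, 0, 0]
    - [0, 0, 0]
  turn:
    - [0, 0, 0]
    - [0, 0, 0]
  gripper: [1, 1]

```text
time: 18.6
tool_pos: [0.5527, -0.2977, 0.039]
tool_rot: [-3.141, 0.001, -1.847]
contact_force: [0.2, 3.2, 8.0]
opening: 0.0156
```

carry_out:
  translation:
    - [-0.001, -0.0015, 0]
    - [0, 0, 0]
  turn:
    - [0, 0, 0]
    - [0, 0, 0]
  gripper: [1, 1]

```text
time: 18.8
tool_pos: [0.5542, -0.2978, 0.0389]
tool_rot: [-3.141, -0.0, -1.847]
contact_force: [-1.8, 1.5, 7.3]
opening: 0.0158
```

carry_out:
  translation:
    - [0, 0.0015, 0]
    - [0, 0.0015, 0]
    - [0, 0, 0]
  turn:
    - [0, 0, 0]
    - [0, 0, 0]
    - [0, 0, 0]
  gripper: [1, 1, 1]

```text
time: 19.1
tool_pos: [0.5523, -0.2974, 0.0391]
tool_rot: [-3.138, -0.001, -1.847]
contact_force: [3.3, 0.1, 5.8]
opening: 0.0158
```

carry_out:
  translation:
    - [-0.002, -0.0015, 0]
    - [-0.001, 0, 0]
    - [0, 0, 0]
  turn:
    - [0, 0, 0]
    - [0, 0, 0]
    - [0, 0, 0]
  gripper: [1, 1, 1]

```text
time: 19.4
tool_pos: [0.5535, -0.2954, 0.0389]
tool_rot: [-3.14, -0.002, -1.847]
contact_force: [-1.3, -2.4, 5.5]
opening: 0.0153
```

Still riding on the bar. By eye the pocket rims in the last crop sit about 2 mm toward -tx of the network's points, so I'll lift clear and fit the rims by image gradient.

carry_out:
  translation:
    - [0, 0, -0.01]
    - [-0.0235, 0, -0.02]
    - [0, 0, -0.02]
    - [0, 0, 0]
    - [0, 0, 0]
  turn:
    - [0, 0, 0]
    - [0, 0, 0]
    - [0, 0, 0]
    - [0, 0, 0]
    - [0, 0, 0]
  gripper: [1, 1, 1, 1, 1]

```text
time: 19.9
tool_pos: [0.5595, -0.2719, 0.0878]
tool_rot: [3.141, -0.0, -1.847]
contact_force: [0.0, 1.0, -0.4]
opening: 0.0153
```

```bash
cat > fit2.py <<'E'
from h import *
import itertools,pickle
np.set_printoptions(precision=4,suppress=True)
p=read_camera('wrist');s=robot.observe();t=s['tool_pos'];print(t,s['tool_rot'],s['opening'])
pickle.dump((p,s),open('p2.pkl','wb'))
g=cv2.GaussianBlur(cv2.cvtColor(p['img'],cv2.COLOR_RGB2GRAY).astype(np.float32),(0,0),.8)
gx,gy=cv2.Sobel(g,cv2.CV_32F,1,0),cv2.Sobel(g,cv2.CV_32F,0,1)
S=[-.072,-.030,.016,.066];D=[.028,.032,.036,.040];a=np.linspace(0,2*np.pi,73)[:-1]
def circ(o,yaw,k,ext,z=.022):
    u=np.array([np.cos(yaw),np.sin(yaw)]);c=np.array(o)+u*S[k]
    r=(D[k]+ext)/2
    return np.c_[c[0]+r*np.cos(a),c[1]+r*np.sin(a),np.full(72,z)]
def score(o,yaw,ext,z=.022):
    tot=0
    for k in range(4):
        q=proj(p,circ(o,yaw,k,ext,z));ok=(q[:,0]>5)&(q[:,0]<630)&(q[:,1]>5)&(q[:,1]<225)
        n=q-q.mean(0);n/=np.linalg.norm(n,axis=1)[:,None];q=q[ok].astype(np.float32);n=n[ok]
        if len(q)<20: continue
        e=abs(cv2.remap(gx,q[:,0],q[:,1],1)[:,0]*n[:,0]+cv2.remap(gy,q[:,0],q[:,1],1)[:,0]*n[:,1])
        tot+=np.minimum(e,40).sum()
    return tot
best=[]
for ext in (.002,0.):
  o0=np.array([.5697,-.2331])
  R=[(score(o0+[dx,dy],y,ext,.022 if ext else .021),dx,dy,y) for dx in np.arange(-.006,.0061,.0005) for dy in np.arange(-.008,.0081,.0005) for y in np.arange(-1.88,-1.80,.01)]
  R.sort(reverse=True)
  for r in R[:4]:print(ext,np.array(r))
  b=R[0];o=o0+[b[1],b[2]];y=b[3]
  print([np.round(o+np.array([np.cos(y),np.sin(y)])*k,4) for k in S]);best.append((o,y))
im=cv2.resize(p['img'],None,fx=3,fy=3,interpolation=cv2.INTER_CUBIC)
for k in range(4):
    q=proj(p,circ(*best[0],k,.002));cv2.polylines(im,[np.round(q*3+1).astype(int)],True,(255,0,0),1)
q=proj(p,circ(*best[0],3,.002));c=(q.mean(0)*3).astype(int)
x0=max(0,c[0]-480);save('i.png',im[c[1]-150:c[1]+220,x0:x0+780])
E
python3 fit2.py
```

```text
[ 0.559  -0.2718  0.0871] [ 3.1401  0.0004 -1.8472] 0.015396328053239695
0.002 [4075.2924    0.001     0.0025   -1.83  ]
0.002 [4044.8717    0.001     0.0025   -1.82  ]
0.002 [3903.3836    0.001     0.002    -1.83  ]
0.002 [3897.4651    0.001     0.002    -1.82  ]
[array([ 0.5892, -0.161 ]), array([ 0.5784, -0.2016]), array([ 0.5666, -0.2461]), array([ 0.5538, -0.2944])]
0.0 [4342.0213    0.002     0.002    -1.82  ]
0.0 [4292.0022    0.002     0.002    -1.83  ]
0.0 [4265.7324    0.002     0.003    -1.82  ]
0.0 [4253.6936    0.0005    0.0035   -1.82  ]
[array([ 0.5895, -0.1613]), array([ 0.5791, -0.202 ]), array([ 0.5678, -0.2466]), array([ 0.5554, -0.2951])]
```

View pics/i.png

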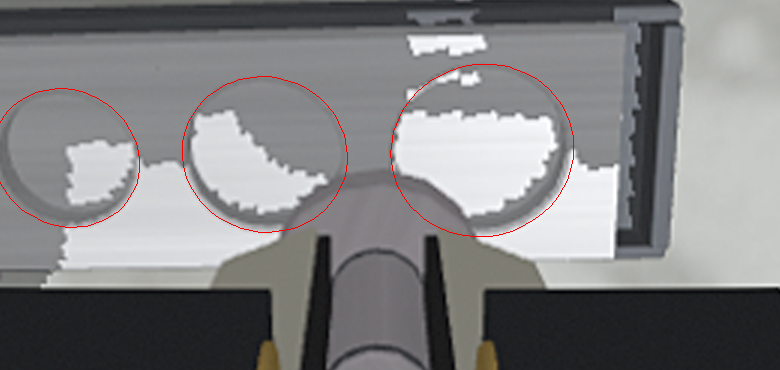

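The fit puts the rims at step4 (0.5538,-0.2944) and step3 (0.5666,-0.2461), 2–3 mm toward -tx of the network's points; the overlay matches the visible rims. I'll retry the 36 mm pocket at the better centre first, so as not to skip the right one.

carry_out:
  translation:
    - [-0.0135, -0.0008, 0]
    - [-0.0135, 0, 0.025]
    - [0, 0, 0.0205]
    - [0, 0, 0.002]
    - [0, 0, 0.001]
    - [0, 0, 0.001]
    - [0, 0, 0]
  turn:
    - [0, 0, 0]
    - [0, 0, 0]
    - [0, 0, 0]
    - [0, 0, 0]
    - [0, 0, 0]
    - [0, 0, 0]
    - [0, 0, 0]
  gripper: [1, 1, 1, 1, 1, 1, 1]

```text
time: 20.65
tool_pos: [0.5678, -0.2464, 0.0388]
tool_rot: [-3.141, -0.0, -1.847]
contact_force: [0.6, -0.1, -0.1]
opening: 0.0154
```

carry_out:
  translation:
    - [0.001, 0, 0.0002]
    - [0, 0, 0]
  turn:
    - [0, 0, 0]
    - [0, 0, 0]
  gripper: [1, 1]

```text
time: 20.85
tool_pos: [0.5676, -0.2476, 0.0387]
tool_rot: [-3.141, -0.0, -1.847]
contact_force: [-0.2, 0.4, 0.2]
opening: 0.0155
```

carry_out:
  translation:
    - [-0.002, 0, 0]
    - [0, 0, 0]
  turn:
    - [0, 0, 0]
    - [0, 0, 0]
  gripper: [1, 1]

```text
time: 21.05
tool_pos: [0.5681, -0.2451, 0.0384]
tool_rot: [-3.141, 0.0, -1.847]
contact_force: [0.6, 0.5, 0.1]
opening: 0.0156
```

carry_out:
  translation:
    - [0.001, 0.0015, 0]
    - [0, 0, 0]
  turn:
    - [0, 0, 0]
    - [0, 0, 0]
  gripper: [1, 1]

```text
time: 21.25
tool_pos: [0.5661, -0.2459, 0.0383]
tool_rot: [3.141, -0.0, -1.847]
contact_force: [-0.6, 0.2, 0.4]
opening: 0.0155
```

carry_out:
  translation:
    - [0, -0.0015, 0]
    - [0, -0.0015, 0]
    - [0, 0, 0]
  turn:
    - [0, 0, 0]
    - [0, 0, 0]
    - [0, 0, 0]
  gripper: [1, 1, 1]

```text
time: 21.55
tool_pos: [0.5695, -0.2468, 0.0383]
tool_rot: [-3.141, -0.0, -1.847]
contact_force: [0.3, -0.4, -0.5]
opening: 0.0152
```

carry_out:
  translation:
    - [0, 0.0015, 0.0005]
    - [0, 0, 0.0005]
    - [0, 0, 0]
  turn:
    - [0, 0, 0]
    - [0, 0, 0]
    - [0, 0, 0]
  gripper: [1, 1, 1]
  squeeze: 25

```text
time: 21.85
tool_pos: [0.5679, -0.2463, 0.0377]
tool_rot: [-3.141, -0.0, -1.847]
contact_force: [-0.3, 0.3, 2.9]
opening: 0.0154
```

carry_out:
  translation:
    - [0, 0, 0.0005]
    - [0, 0, 0]
  turn:
    - [0, 0, 0]
    - [0, 0, 0]
  gripper: [1, 1]

```text
time: 22.05
tool_pos: [0.5679, -0.2464, 0.0376]
tool_rot: [-3.141, -0.0, -1.847]
contact_force: [-1.7, 0.5, 7.7]
opening: 0.0155
```

carry_out:
  translation:
    - [0.0015, 0, 0]
    - [0, 0, 0]
  turn:
    - [0, 0, 0]
    - [0, 0, 0]
  gripper: [1, 1]

```text
time: 22.25
tool_pos: [0.5678, -0.2475, 0.0377]
tool_rot: [-3.14, 0.0, -1.847]
contact_force: [-0.5, 2.7, 6.5]
opening: 0.0152
```

carry_out:
  translation:
    - [-0.003, 0, 0]
    - [0, 0, 0]
  turn:
    - [0, 0, 0]
    - [0, 0, 0]
  gripper: [1, 1]

```text
time: 22.45
tool_pos: [0.5687, -0.2454, 0.0377]
tool_rot: [-3.14, -0.001, -1.847]
contact_force: [-0.5, -1.3, 5.2]
opening: 0.0153
```

carry_out:
  translation:
    - [0.0015, 0.0015, 0]
    - [0, 0, 0]
  turn:
    - [0, 0, 0]
    - [0, 0, 0]
  gripper: [1, 1]

```text
time: 22.65
tool_pos: [0.5673, -0.2462, 0.0377]
tool_rot: [-3.139, -0.0, -1.847]
contact_force: [1.6, 0.6, 5.3]
opening: 0.0153
```

carry_out:
  translation:
    - [0, -0.003, 0]
    - [0, 0, 0]
  turn:
    - [0, 0, 0]
    - [0, 0, 0]
  gripper: [1, 1]

```text
time: 22.85
tool_pos: [0.5687, -0.2466, 0.0375]
tool_rot: [3.14, -0.0, -1.847]
contact_force: [-3.3, 1.7, 9.0]
opening: 0.0152
```

carry_out:
  translation:
    - [-0.001, 0, 0.0002]
    - [0, 0, 0]
  turn:
    - [0, 0, 0]
    - [0, 0, 0]
  gripper: [1, 1]

```text
time: 23.05
tool_pos: [0.5689, -0.2463, 0.0376]
tool_rot: [3.141, -0.001, -1.847]
contact_force: [-6.0, -0.7, 8.4]
opening: 0.0156
```

carry_out:
  translation:
    - [0.001, -0.0015, 0]
    - [0, 0, 0]
  turn:
    - [0, 0, 0]
    - [0, 0, 0]
  gripper: [1, 1]

```text
time: 23.25
tool_pos: [0.5698, -0.2469, 0.0376]
tool_rot: [3.14, 0.0, -1.847]
contact_force: [-6.1, 2.6, 11.0]
opening: 0.0155
```

carry_out:
  translation:
    - [0.001, 0, 0]
    - [0, 0, 0]
  turn:
    - [0, 0, 0]
    - [0, 0, 0]
  gripper: [1, 1]

```text
time: 23.45
tool_pos: [0.57, -0.2474, 0.0376]
tool_rot: [3.141, 0.001, -1.847]
contact_force: [-3.9, 4.1, 10.5]
opening: 0.0149
```

carry_out:
  translation:
    - [-0.001, 0.0015, 0]
    - [0, 0, 0]
  turn:
    - [0, 0, 0]
    - [0, 0, 0]
  gripper: [1, 1]

```text
time: 23.65
tool_pos: [0.5699, -0.2472, 0.0377]
tool_rot: [-3.139, -0.001, -1.847]
contact_force: [-0.5, 0.0, 6.8]
opening: 0.0155
```

The 36 mm pocket did not accept the disc anywhere on a ±2 mm grid, and z stayed flat at 0.0377. On to the 40 mm pocket at the refined centre.

carry_out:
  translation:
    - [0, 0, -0.005]
    - [0.017, 0.001, 0]
    - [0.017, 0, 0]
    - [0.016, 0, 0]
    - [0, 0, 0.002]
    - [0, 0, 0.001]
    - [0, 0, 0.001]
    - [0, 0, 0.001]
    - [0, 0, 0]
  turn:
    - [0, 0, 0]
    - [0, 0, 0]
    - [0, 0, 0]
    - [0, 0, 0]
    - [0, 0, 0]
    - [0, 0, 0]
    - [0, 0, 0]
    - [0, 0, 0]
    - [0, 0, 0]
  gripper: [1, 1, 1, 1, 1, 1, 1, 1, 1]

```text
time: 24.55
tool_pos: [0.5548, -0.2944, 0.0374]
tool_rot: [-3.141, -0.001, -1.846]
contact_force: [-2.3, -0.7, 5.7]
opening: 0.0156
```

carry_out:
  translation:
    - [0, -0.0015, 0]
    - [0, 0, 0]
  turn:
    - [0, 0, 0]
    - [0, 0, 0]
  gripper: [1, 1]

```text
time: 24.75
tool_pos: [0.5565, -0.2944, 0.0368]
tool_rot: [-3.141, -0.0, -1.846]
contact_force: [-0.5, -0.9, -0.4]
opening: 0.015
```

carry_out:
  translation:
    - [-0.0015, 0, 0]
    - [0, 0, 0]
  turn:
    - [0, 0, 0]
    - [0, 0, 0]
  gripper: [1, 1]

```text
time: 24.95
tool_pos: [0.5567, -0.294, 0.0367]
tool_rot: [-3.141, -0.001, -1.846]
contact_force: [-1.2, -4.1, 0.4]
opening: 0.0153
```

carry_out:
  translation:
    - [0, 0.0015, 0]
    - [0, 0.001, 0]
    - [0, 0, 0]
  turn:
    - [0, 0, 0]
    - [0, 0, 0]
    - [0, 0, 0]
  gripper: [1, 1, 1]

```text
time: 25.25
tool_pos: [0.5556, -0.2939, 0.037]
tool_rot: [-3.137, -0.001, -1.847]
contact_force: [3.3, -5.2, -1.8]
opening: 0.0154
```

carry_out:
  translation:
    - [0.0015, 0, 0]
    - [0.0015, 0, 0]
    - [0, 0, 0]
  turn:
    - [0, 0, 0]
    - [0, 0, 0]
    - [0, 0, 0]
  gripper: [1, 1, 1]

```text
time: 25.55
tool_pos: [0.5545, -0.2954, 0.0369]
tool_rot: [-3.139, 0.001, -1.847]
contact_force: [5.8, -1.1, 0.3]
opening: 0.0157
```

It dropped: zero vertical force and sidewalls felt within ±0.7 mm, a tight play that fits 38.5 in 40. I'll centre and lower gently.

carry_out:
  translation:
    - [-0.0015, -0.002, 0]
    - [0, -0.0003, 0.001]
    - [0, 0, 0.001]
    - [0, 0, 0]
  turn:
    - [0, 0, 0]
    - [0, 0, 0]
    - [0, 0, 0]
    - [0, 0, 0]
  gripper: [1, 1, 1, 1]

```text
time: 25.95
tool_pos: [0.5556, -0.2946, 0.0343]
tool_rot: [3.141, 0.0, -1.847]
contact_force: [1.2, -0.4, -0.8]
opening: 0.0152
```

carry_out:
  translation:
    - [0, 0, 0.001]
    - [0, 0, 0.001]
    - [0, 0, 0]
  turn:
    - [0, 0, 0]
    - [0, 0, 0]
    - [0, 0, 0]
  gripper: [1, 1, 1]

```text
time: 26.25
tool_pos: [0.5557, -0.2947, 0.0323]
tool_rot: [3.141, 0.0, -1.847]
contact_force: [0.5, 0.2, -0.7]
opening: 0.0158
```

carry_out:
  translation:
    - [0, 0, 0.001]
    - [0, 0, 0.001]
    - [0, 0, 0.0005]
    - [0, 0, 0]
  turn:
    - [0, 0, 0]
    - [0, 0, 0]
    - [0, 0, 0]
    - [0, 0, 0]
  gripper: [1, 1, 1, 1]

```text
time: 26.65
tool_pos: [0.5557, -0.2947, 0.0299]
tool_rot: [3.141, 0.0, -1.847]
contact_force: [1.5, -1.5, -0.2]
opening: 0.0156
```

carry_out:
  translation:
    - [0, 0, 0.0005]
    - [0, 0, 0]
  turn:
    - [0, 0, 0]
    - [0, 0, 0]
  gripper: [1, 1]

```text
time: 26.85
tool_pos: [0.5558, -0.2947, 0.0298]
tool_rot: [3.141, 0.0, -1.847]
contact_force: [0.1, 0.7, 1.9]
opening: 0.0154
```

The floor is felt at 0.0298, 8 mm below the bar contact height (0.0377). Release and retreat.

carry_out:
  translation:
    - [0, 0, 0]
    - [0, 0, 0]
    - [0, 0, 0]
    - [0, 0, 0]
    - [0, 0, -0.02]
    - [0, 0, -0.04]
    - [0, 0, -0.04]
    - [0, 0.04, -0.04]
    - [0, 0.04, -0.02]
    - [0, 0, 0]
  turn:
    - [0, 0, 0]
    - [0, 0, 0]
    - [0, 0, 0]
    - [0, 0, 0]
    - [0, 0, 0]
    - [0, 0, 0]
    - [0, 0, 0]
    - [0, 0, 0]
    - [0, 0, 0]
    - [0, 0, 0]
  gripper: [0.2, 0.2, 0.2, 0.2, 0.2, 0.2, 0.2, 0.2, 0.2, 0.2]

```text
time: 27.85
tool_pos: [0.4811, -0.2738, 0.1884]
tool_rot: [-3.139, -0.002, -1.848]
contact_force: [-0.4, -0.6, -0.6]
opening: 0.0364
```

```bash
python3 - <<'E'
from h import *
np.set_printoptions(precision=4,suppress=True)
p=read_camera('wrist');print(robot.observe()['tool_pos'])
for n,z in [('disc_a',.014),('step1',.022)]:
    for r in nets.tip_of(p,n)[:5]: print(n,round(r['score'],2),np.round(r['pixel'],1),at(p,r['pixel'],z)[:2])
c=proj(p,[.5545,-.295,.022])[0].astype(int);print(c)
y0=max(0,c[1]-65);x0=max(0,c[0]-85);save('j.png',p['img'][y0:y0+130,x0:x0+170],4.5)
E
```

```text
[ 0.4827 -0.2743  0.187 ]
disc_a 0.62 [323.1  99.3] [ 0.5563 -0.2958]
disc_a 0.57 [78.  49.2] [ 0.6617 -0.0939]
step1 0.79 [270.5 107.4] [ 0.5628 -0.2478]
step1 0.7 [219.3 104.6] [ 0.5782 -0.2037]
step1 0.56 [174.  104.5] [ 0.59   -0.1637]
[322 101]
```

View pics/j.png

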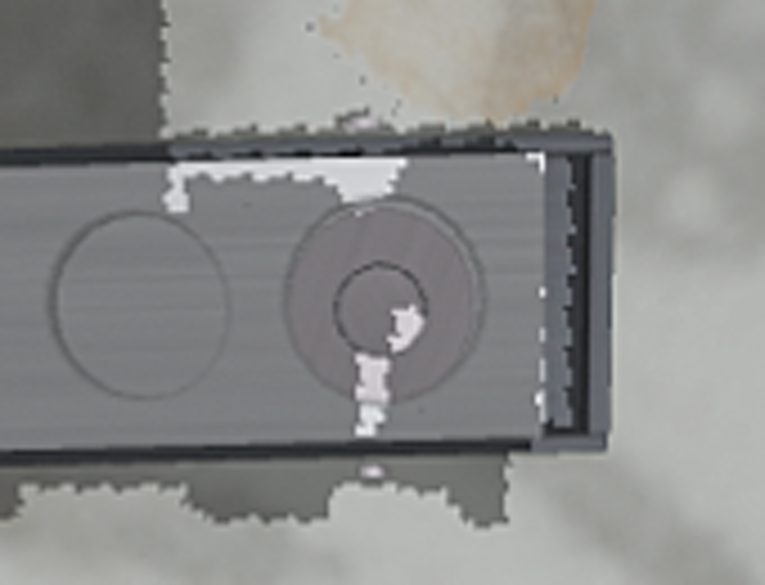

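The disc sits in the largest pocket, crop (380,300). It fills the pocket with a thin even rim gap, upright and released, and the hand is clear. Handing in.

```bash
python3 -c "
from cell import robot
print(robot.hand_in())"
```

```text
the job is handed in; nothing more can be done
None
```

The disc to gauge is the 38.5 mm one. It is in the 40 mm pocket, fully home and released, and the job was handed in at about 28 s of the 64 s allowed.

**Trials:** I felt about at the 28, 32, 36 and then 40 mm pockets, with readings of 11 N at most. It entered only the 40 mm pocket.

**Last checks:**
- **Seating:** the floor was felt 8 mm below the height where the disc had rested on the bar. In the last picture it stands upright with a thin even gap round the rim, and the gripper is open and clear.
- **Bystanders:** the arm went nowhere near the spare discs, timer or petri dish. I did not re-measure them at the end.

**What went wrong or disagreed:**
- **Pocket positions:** the network's points were 2–3 mm off along the bar. My first search at 40 mm missed because of this, and I corrected the centres by fitting the pocket rims in the picture.
- **36 mm check:** I went back to the 36 mm pocket after that first 40 mm try, to be sure it did not fit. It did not.
- **Disc slip:** the disc slid up about 2 mm in the grip while I was feeling about, so I raised the squeeze from 15 to 25 N.
- **Diameter from pictures:** the estimates ranged from 33.6 to 37.6 mm. I settled it by comparing the disc with the two spares in the first pictures, by the refusal at 36 mm, and by the tight play of about 0.7 mm in the 40 mm pocket.

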